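# Screw a shower head home until it faces the drain

## Task

Take the chrome shower head off the crates and seat it fully down over the brass tang on the riser, with its spray face on the side anticlockwise of the drain. Then screw it clockwise until the face looks straight out over the drain, not appreciably past it, and let go, leaving it upright and fully down. Press only gently, as the rubber washer under the brass insert is crushed if it is forced, and leave the other things where they are.

Things in the scene. Friction and masses are not known exactly. Their poses are not given: they have to be found in the camera images.
- head_grip (a point): Chrome shower head, about 0.24 kg, standing upright on the crate lid. Point: middle of its grip block, on its upright axis, 60 mm above its underside. z up; x is the way the spray face looks (out and down). The block is 26 mm along x, 22 mm across y, and spans 36 to 78 mm above the underside: pinch it from above across its flat y sides.
- head_base (a point): Centre of the underside of the head's collar (44 mm along x, 40 mm in y, 22 mm tall), 60 mm straight below head_grip, same axes. In the underside is a straight slot, 26 mm long along x, 12 mm wide across y, 22 mm deep, centred on the axis, its mouth bevelled by 2 mm.
- head_face (a point): Middle of the head's round spray face (52 mm across): 57.5 mm out along x and 31.8 mm up from head_base, same axes. The bell reaches 75 mm out from the head's axis.
- stand: Fixed rinse stand: plaster kerb 290 x 130 mm, 24 mm thick, with an upright grey PVC riser (58 mm across its top). Origin: on the riser's axis at the height of the work surface; z up; x points level from the riser to the drain. There is no stop where the head must end: it can be turned on past it.
- riser_top (a point): On the riser's axis, 92 mm above the work surface, axes as the stand: the seat, the flat top of a brass insert (42 mm disc) where the collar's underside comes to rest. The insert screws clockwise seen from above against about 0.1 N m of friction, stays where left, and sinks 1 mm per radian. It rides on a springy rubber washer.
- tang_tip (a point): Tip of the flat brass tang on the insert, on the riser's axis, 107 mm above the work surface. Tang 24 mm long, 10 mm wide, 15 mm tall: it fits the head's slot with 1 mm play a side and the head then turns the insert. The axes given are the stand's, NOT the tang's: its length starts 40 to 80 degrees anticlockwise of stand x, unmeasured; find it by eye, or by feel till the head drops 15 mm.
- washer (a joint): How far the springy rubber washer under the insert is pressed down by what bears on the tang or the seat, in m: 0 when free, 1 mm for every 2.5 N (the head's own weight gives about 1 mm), 10 mm at the most. More than 8 mm (20 N) crushes it.
- drain (a point): Middle of the round steel floor drain, 96 mm across, in the stand's kerb, 160 mm from the riser. The face must end over the line from riser to drain. Seat the head with its face 40 to 80 degrees anticlockwise (seen from above) of that line, as the tang lies; back to front it cannot be finished.
- crates: Two stacking crates, red over black, with a flat red lid 404 x 304 mm; fixed. Origin under their middle; the lid's top is 200 mm above the work surface. The shower head, coupler, tin and scoop stand on it.
- head: The whole shower head; origin and axes as head_base.
- coupler: grey PVC pipe coupler, a 48 mm tube 50 mm tall; a bystander on the crate lid; origin at the middle of its underside
- tin: closed white polish tin with twist cap, 68 mm across, 48 mm tall; a bystander on the crate lid; origin at the middle of its underside
- scoop: blue plastic scoop, about 155 mm long, 28 mm tall; a bystander on the crate lid; origin at the middle of its underside
- wrench: steel wrench lying flat; a bystander on the work surface; origin at the middle of its underside
- elbow: grey PVC pipe elbow, legs 50 mm long, 34 mm tall; a bystander on the work surface; origin at the middle of its underside
- brush: wooden scrubbing brush 130 x 50 x 40 mm; a bystander on the work surface; origin at the middle of its underside
Not all that is in view belongs to the job. Leave any blue or green look-alike of the head alone.

How it is judged:
By the outcome, as a careful person would: the job done as asked, in the order asked, and still so for the second after the job is handed in, with the robot touching nothing.
It also fails if it takes over 72 s, if anything falls off the work surface, if the arm or the gripper's body presses on something with over 40 N, if the wrist force passes 120 N, or if a joint passes its speed limit or range.

## Robot

A 6-joint arm with a two-finger parallel gripper is mounted at the origin on the work surface. World frame = base frame: x ahead of the robot, y to its left, z up, the work surface at z = 0. Lengths are in m, angles in rad, forces in N, time in s.
With the tool pointing down it reaches from about 0.275 to 0.825 m from the base axis. Payload 4.9 kg.
Tool frame: the origin (TCP) lies midway between the tips of the shut fingers; the grasp point (between the pads) lies 19 mm behind it (bot.grip_depth is the distance from the TCP to the grasp point, in m); y points along the fingers, x is the direction in which the jaws open and shut, and the axes are right-handed (so a half turn about y gives the same grasp; the last joint's range is limited). The gripper opens to 85 mm and grips with 20 to 120 N. Pads are 22 mm wide; open, the fingers measure 114 mm over their backs; the gripper's body (76 mm by 85 mm) begins 54 mm behind the grasp point. The pads swing forward as they close: fully open they stand 13 mm farther back than shut.
Start: joints at [-1.296, 0.326, -0.193, 1.052, 0, 1.437], TCP at [0.219, -0.505, 0.231] pointing down, gripper open.
Joint ranges: [-2.65, 2.65], [-0.97, 1.79], [-1.3, 1.35], [-1.93, 2.1], [-1.47, 1.37], [-3.14, 3.14]. Speed limits (rad/s): [2.57, 2.57, 3.14, 3.14, 3.14, 3.14].

## Interface

Orientations are given as a unit quaternion [w, x, y, z].
In Python, from cell import bot gives the robot as it stands. Calls block until the motion is done:
- bot.move_pose(position, orientation): joint-space move of the TCP to a pose.
- bot.move_linear(position, speed=0.15, rotation=None, until_force=None): straight line of the TCP; rotation=None keeps the orientation; speed is the mean speed in m/s. With until_force (N) it stops when the force on the tool has changed by that much, and returns True; else False.
- bot.goto_joints(angles): joint-space move.
- bot.set_gripper(opening, grasp_force=None): opening from 0.0 (shut) to 1.0 (fully open); grasp_force is the grip in N (None keeps the last); returns when the fingers have stopped.
- bot.wait(seconds).
- bot.solve_ik(position, orientation): joint angles nearest the present ones, or None.
- bot.camera(name): name is "scene" or "top"; returns the picture (420x560x3 uint8, red, green, blue); there is no depth.
- bot.calibration(name): a dict with "mtx" (3x3 intrinsics, pixels), "extrinsics" (4x4, takes a point from world to camera coordinates). Camera axes: x right, y down, z forward; pixel columns grow to the right and rows downward; lengths in m; the calibration is good to about 2 mm. A picture is of the moment at which its call begins. calibration takes no time and is no camera call.
A pose or a line that the arm cannot do raises bot.PlanningError and nothing moves.
- bot.close_job(): hands the job in, once; it reports no verdict.
Trained networks look in the newest picture that a camera, given by its name, has taken for a name from the list of things; names that differ only in an ending like _2 or _b are one class to them, and where a whole thing is asked for, a point or a joint stands for the part that bears it (a point fixed in the world has none). Each returns a list of dicts, best first, with "confidence" (0 to 1); they miss things now and then, are a little off and sometimes report something else, mostly with a low value. They report only what shows in the picture. A call takes as long as a camera call. They do not tell look-alikes from the thing itself.
- bot.search_frame(camera, thing): "bbox" ([left, top, width, height] in pixels, round what is visible of it).
Readings, each from a call of its own:
- bot.read_clock(): time.
- bot.read_joint_positions(): joint angles.
- bot.read_joint_vel(): joint speeds.
- bot.read_joint_efforts(): joint torques, N m.
- bot.read_position(): TCP position.
- bot.read_tool_rot(): TCP orientation.
- bot.read_ft_force(): force on the tool from outside, world axes, zero at the start.
- bot.read_moment(): the same for the moment, N m.
- bot.read_gripper_width(): opening from 0.0 (shut) to 1.0 (fully open).
Only numpy, scipy, OpenCV 4.12 (cv2) and the standard library are available. Lean on these libraries where they do the work, as an engineer would, in place of code of your own. Each camera call takes 0.05 s, during which the arm holds its last target. There are 200 camera calls.

## Working session

There is one attempt and no reset: what is moved stays moved. The work goes in short steps, each a Python script; the robot and the scene stay as the last script left them, time stands still between calls to the robot, and variables do not carry over. Pictures are saved under pics/ and viewed, about 8 in all and at most 12, crops included, and the job is handed in when it is done.

```bash
mkdir -p pics; cat > h.py <<'E'
import numpy as np, cv2
from cell import bot
def cal(n):
    c=bot.calibration(n); return np.array(c["mtx"]),np.array(c["extrinsics"])
def ray(n,px,z):
    K,E=cal(n); R,t=E[:3,:3],E[:3,3]; o=-R.T@t
    d=R.T@np.linalg.solve(K,[px[0],px[1],1.]); return o+d*(z-o[2])/d[2]
def proj(n,p):
    K,E=cal(n); q=E[:3,:3]@np.array(p)+E[:3,3]; q=K@q; return q[:2]/q[2]
def snap(n,f):
    im=np.array(bot.camera(n)); cv2.imwrite(f"pics/{f}.png",im[:,:,::-1]); return im
def crop(im,f,x,y,w,h,s):
    cv2.imwrite(f"pics/{f}.png",cv2.resize(im[y:y+h,x:x+w,::-1],None,fx=s,fy=s,interpolation=cv2.INTER_CUBIC))
E
python3 - <<'E'
from h import *
for n in("top","scene"):
    snap(n,n+"0")
    K,E=cal(n);print(n,K[0,0],(-E[:3,:3].T@E[:3,3]).round(3))
    for t in("head","stand","drain","tang_tip","crates","head_face"):
        print(t,[(np.round(d["bbox"]).tolist(),round(d["confidence"],2)) for d in bot.search_frame(n,t)][:4])
print(bot.read_tool_rot(),bot.read_clock())
E
```

```text
top 407.2979254320916 [0.349 0.125 1.283]
head [([211.0, 282.0, 25.0, 33.0], 0.66), ([105.0, 237.0, 24.0, 24.0], 0.64), ([271.0, 202.0, 33.0, 16.0], 0.62), ([204.0, 199.0, 31.0, 39.0], 0.59)]
stand [([352.0, 110.0, 76.0, 96.0], 0.93), ([129.0, 118.0, 128.0, 156.0], 0.72)]
drain [([356.0, 109.0, 74.0, 94.0], 0.84), ([208.0, 196.0, 25.0, 43.0], 0.31)]
tang_tip [([355.0, 108.0, 73.0, 99.0], 0.59)]
crates [([129.0, 116.0, 126.0, 156.0], 0.59)]
head_face [([211.0, 284.0, 26.0, 28.0], 0.93), ([208.0, 200.0, 22.0, 38.0], 0.9), ([102.0, 235.0, 26.0, 29.0], 0.66), ([269.0, 200.0, 35.0, 17.0], 0.56)]
scene 518.3155311051594 [ 1.426 -0.764  1.312]
head [([292.0, 155.0, 27.0, 24.0], 0.87), ([268.0, 227.0, 26.0, 21.0], 0.6)]
stand [([204.0, 285.0, 68.0, 93.0], 0.68)]
drain [([207.0, 286.0, 68.0, 89.0], 0.77)]
tang_tip []
crates [([265.0, 135.0, 144.0, 129.0], 0.66)]
head_face [([294.0, 154.0, 25.0, 25.0], 0.9), ([267.0, 226.0, 25.0, 22.0], 0.67), ([233.0, 234.0, 18.0, 18.0], 0.64), ([255.0, 175.0, 15.0, 12.0], 0.53)]
[-0.59105829  0.59109878 -0.38809526  0.38811649] 0.7
```

View pics/top0.png

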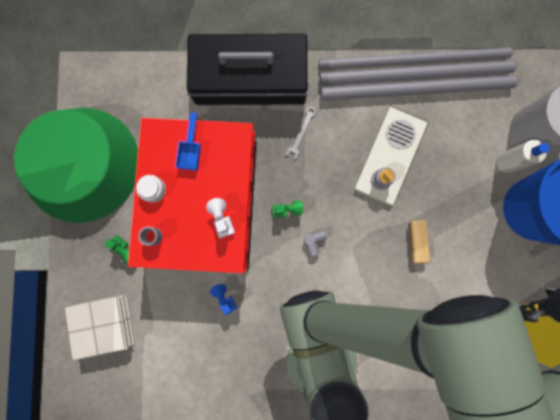

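View pics/scene0.png

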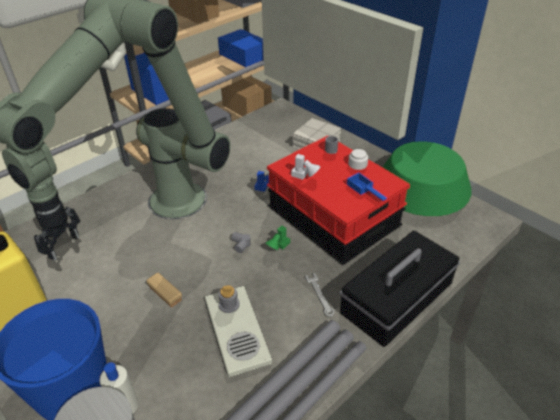

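Candidates in the top view are the chrome head on the red lid (220,217), a green one (288,210), a green one (119,247) and a blue one (222,298). I choose the chrome one on the lid. The riser with the brass tang is at (385,177) and the drain at (401,134). I'll check close crops.

```bash
python3 - <<'E'
from h import *
t=cv2.imread("pics/top0.png");s=cv2.imread("pics/scene0.png")
r=lambda im,x,y,w,h:cv2.resize(im[y:y+h,x:x+w],(400,300),interpolation=cv2.INTER_CUBIC)
A=np.hstack([r(t,190,190,64,48),r(t,362,155,48,36)]);B=np.hstack([r(s,270,140,64,48),r(s,196,270,64,48)])
cv2.imwrite("pics/c1.png",np.vstack([A,B]))
for n,p,z in(("top",(401,134),.024),("top",(385,177),.1),("top",(225,228),.278),("top",(215,206),.24),("top",(130,270),.2),("top",(255,122),.2),("scene",(243,345),.024)): print(p,ray(n,p,z).round(4))
print(proj("top",[.3,0,0]),proj("top",[.4,0,0]),proj("top",[.3,.1,0]))
E
```

```text
(401, 134) [ 0.7071 -0.2603  0.024 ]
(385, 177) [ 0.5564 -0.1856  0.1   ]
(225, 228) [0.3997 0.2597 0.278 ]
(215, 206) [0.4583 0.291  0.24  ]
(130, 270) [0.2942 0.5193 0.2   ]
(255, 122) [0.6924 0.1907 0.2   ]
(243, 345) [ 0.7043 -0.2568  0.024 ]
[319.76034672 263.94161798] [319.30795822 231.88818724] [287.73554545 264.08770181]
```

View pics/c1.png

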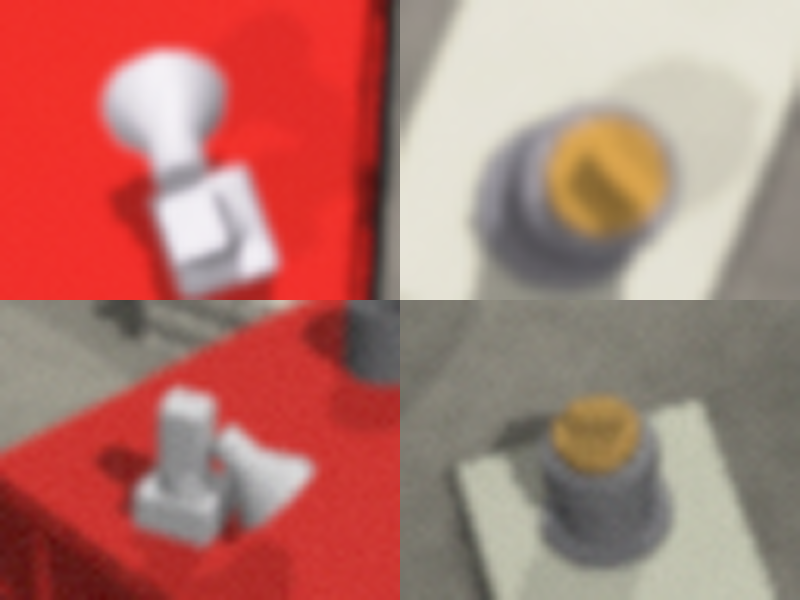

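The crop confirms the pick: the chrome head on the lid, bell pointing up-left in the top view. The brass insert is centred near (387,176), with a diagonal tang. I'll check model overlays in both views.

```bash
cat >> h.py <<'E'
def Rz(a): return np.array([[np.cos(a),-np.sin(a),0],[np.sin(a),np.cos(a),0],[0,0,1]])
def rect(lx,ly,z): return [(-lx/2,-ly/2,z),(lx/2,-ly/2,z),(lx/2,ly/2,z),(-lx/2,ly/2,z)]
def ring(r,z): return [(r*np.cos(a),r*np.sin(a),z) for a in np.linspace(0,2*np.pi,24,endpoint=False)]
def draw(n,im,loops,p,a,x,y,w,h,s,col=(0,255,255)):
    big=cv2.resize(im[y:y+h,x:x+w],None,fx=s,fy=s,interpolation=cv2.INTER_CUBIC); out=big.copy()
    for L in loops:
        q=[(proj(n,Rz(a)@np.array(v)+p)-[x,y]+.5)*s for v in L]
        cv2.polylines(out,[np.int32(q)],True,col,1)
    return out,big
E
python3 - <<'E'
from h import *
t=cv2.imread("pics/top0.png");s=cv2.imread("pics/scene0.png")
rp=ray("top",(386.9,176.4),.092);dr=ray("top",(401,134),.024);print("riser",rp,"drain",dr,"dist",np.linalg.norm((dr-rp)[:2]),np.degrees(np.arctan2(*(dr-rp)[1::-1])))
b=ray("top",(221.2,226.5),.278);c=ray("top",(224.5,227.),.222);print("block",b,"collar",c)
hb=np.array([*((b+c)/2)[:2],.2])
H=[rect(.044,.040,.022),rect(.026,.022,.078),rect(.044,.04,0)]
T=[rect(.024,.010,.107),ring(.021,.092),ring(.029,.085)]
r0=np.array([rp[0],rp[1],0])
a1,_=draw("top",t,H,hb,np.radians(19),196,192,50,50,8)
a2,_=draw("scene",s,H,hb,np.radians(19),284,150,50,50,8)
b1,b1r=draw("top",t,T,r0,np.radians(47),372,162,28,28,14.2857)
b2,b2r=draw("scene",s,T,r0,np.radians(47),213,278,28,28,14.2857)
f=lambda i:cv2.resize(i,(266,300))
g=lambda *i:np.hstack([f(k) for k in i])
cv2.imwrite("pics/c2.png",np.vstack([g(a1,b1,b1r),g(a2,b2,b2r)]))
E
```

```text
riser [ 0.5595521  -0.19340303  0.092     ] drain [ 0.70706403 -0.26028644  0.024     ] dist 0.16196653975604255 -24.39002210102769
block [0.40343449 0.26907023 0.278     ] collar [0.40510107 0.26847927 0.222     ]
```

View pics/c2.png

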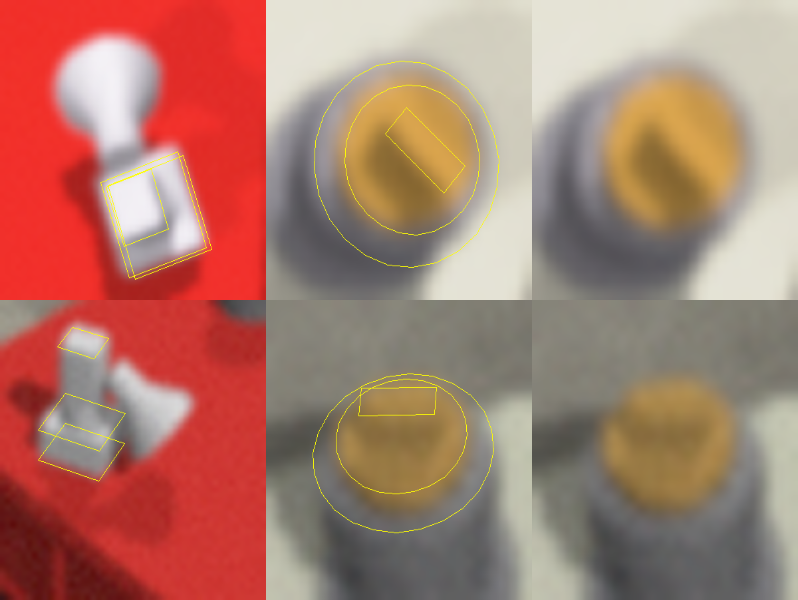

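```bash
cat >> h.py <<'E'
from scipy.spatial.transform import Rotation as Ro
def quat(yaw,sgn):  # yaw of head x (deg); tool x = sgn*head y, tool y down
    a=np.radians(yaw); u=sgn*np.array([-np.sin(a),np.cos(a),0]); y=np.array([0,0,-1.])
    q=Ro.from_matrix(np.column_stack([u,y,np.cross(u,y)])).as_quat(); return [q[3],*q[:3]]
HB=np.array([.4043,.2688,.2]); HY=19.
E
python3 - <<'E'
from h import *
for s in(1,-1):
    for p,ys in((HB+[0,0,.14],(19,)),(np.array([.561,-.193,.18]),(47,10,-30))):
        for y in ys:
            j=bot.solve_ik(p.tolist(),quat(y,s)); print(s,y,None if j is None else np.round(j,2))
E
```

```text
1 19 [ 0.43  0.15 -0.14  1.28  0.    0.1 ]
1 47 [-0.46  0.44 -0.15  0.97  0.   -1.28]
1 10 [-0.46  0.44 -0.15  0.97  0.   -0.63]
1 -30 [-0.46  0.44 -0.15  0.97  0.    0.07]
-1 19 [ 0.43  0.15 -0.14  1.28  0.   -3.04]
-1 47 [-0.46  0.44 -0.15  0.97  0.    1.87]
-1 10 [-0.46  0.44 -0.15  0.97  0.    2.51]
-1 -30 [-0.46  0.44 -0.15  0.97  0.   -3.07]
```

```bash
python3 - <<'E'
from h import *
q=quat(HY,1)
bot.move_pose((HB+[0,0,.15]).tolist(),q)
bot.move_linear((HB+[0,0,.043]).tolist(),speed=.1,until_force=8)
print(bot.read_position(),bot.read_ft_force(),bot.read_clock())
bot.set_gripper(0.0,60)
print("w",bot.read_gripper_width(),bot.read_ft_force(),bot.read_moment())
p=np.array(bot.read_position());p[2]+=.1
bot.move_linear(p.tolist(),speed=.12)
print(bot.read_gripper_width(),bot.read_ft_force(),bot.read_moment(),bot.read_clock())
bot.move_pose([.561,-.193,.20],quat(46,1))
bot.wait(.3)
print(bot.read_position(),bot.read_ft_force(),bot.read_moment(),bot.read_clock())
snap("top","top1");snap("scene","scene1")
t=cv2.imread("pics/top1.png");s=cv2.imread("pics/scene1.png")
H=[rect(.044,.040,.022),rect(.044,.04,0),rect(.026,.022,.078)]
hb=np.array(bot.read_position())-[0,0,.043]
a=draw("top",t,H,hb,np.radians(46),360,130,60,60,6.67)[0];b=draw("scene",s,H,hb,np.radians(46),200,240,60,60,6.67)[0]
cv2.imwrite("pics/c3.png",np.hstack([a,b]))
E
```

```text
[0.40472118 0.26899222 0.24361237] [ 0.75562078 -0.11613594  0.48763769] 4.75
w 0.24975399618445304 [0.41721612 1.09347444 1.53477922] [0.13781533 0.05528184 0.06223695]
0.24743149978270482 [-0.36990223  1.22526432 -2.58759866] [0.02314264 0.01513505 0.01827282] 6.3333
[ 0.5612231  -0.1924257   0.20024881] [ 0.00798408  0.11185058 -2.47266668] [-0.04914412  0.04841512  0.03660686] 8.475
```

View pics/c3.png

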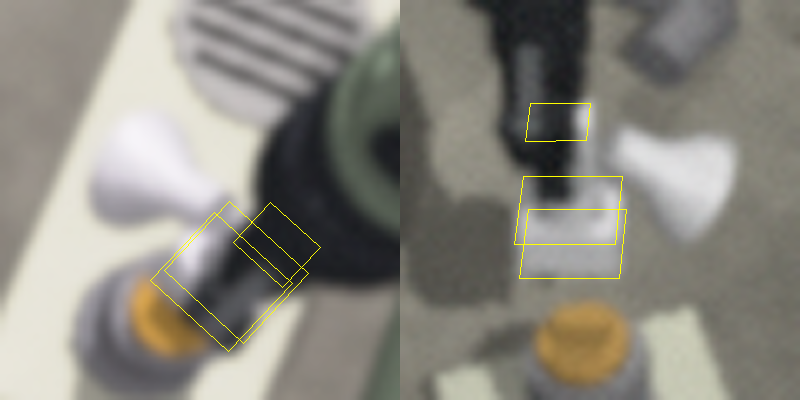

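The head is held (pads at 21 mm), upright, bell up-left. Its outline fits the scene view, with the collar at (570,230). The top view needs enlarging.

```bash
python3 - <<'E'
from h import *
t=cv2.imread("pics/top1.png");s=cv2.imread("pics/scene1.png")
H=[rect(.044,.040,.022),rect(.044,.04,0)]
hb=np.array(bot.read_position())-[0,0,.043]
a,ar=draw("top",t,H,hb,np.radians(46),370,155,32,32,12.5)
b,br=draw("scene",s,H,hb,np.radians(46),212,262,32,38,12.5)
T=[rect(.024,.010,.107),ring(.021,.092)]
t0=cv2.imread("pics/top0.png");s0=cv2.imread("pics/scene0.png");r=np.array([.561,-.193,0])
b=draw("scene",s,H,hb,np.radians(46),206,262,40,30,10)[0]
c=draw("scene",s0,T,r,np.radians(46),213,278,32,24,12.5)[0]
cv2.imwrite("pics/c4.png",np.vstack([np.hstack([a[100:400],ar[100:400]]),np.hstack([b,c])]))
# subpixel brass blob extents
for n,im in(("top",t0),("scene",s0)):
    hsv=cv2.cvtColor(im,cv2.COLOR_BGR2HSV); m=cv2.inRange(hsv,(8,100,60),(28,255,255))
    k,l,st,ce=cv2.connectedComponentsWithStats(m); g=proj(n,[.56,-.193,.1])
    i=1+np.argmin([np.linalg.norm(x-g)+(st[j+1,4]<40)*1e3 for j,x in enumerate(ce[1:])]);print(n,st[i],ce[i],proj(n,[.56,-.193,.092]))
E
```

```text
top [380 169  14  14 153] [386.32026144 175.73202614] [386.75925321 176.25119446]
scene [221 286  13  12 124] [227.00806452 291.11290323] [226.96393569 290.21218842]
```

View pics/c4.png

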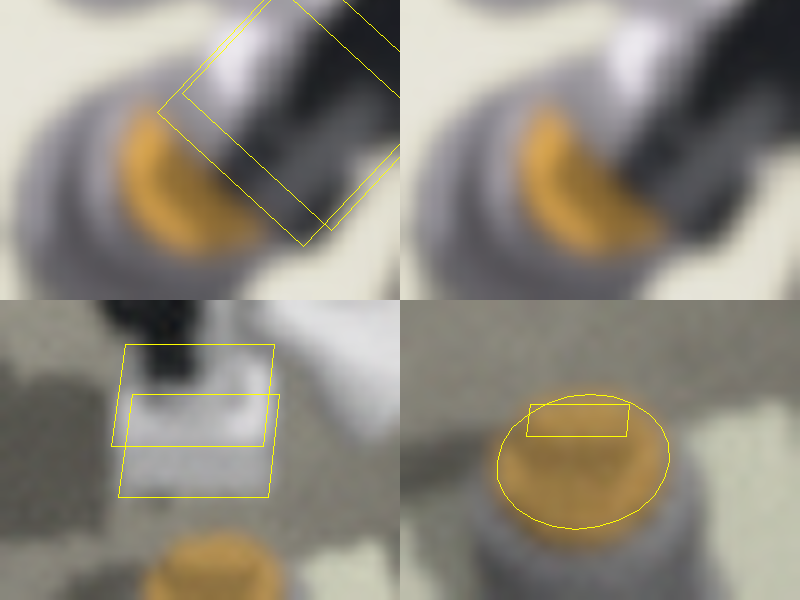

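```bash
python3 - <<'E'
from h import *
q=quat(46,1); p=np.array([.5625,-.192,.156])
bot.move_linear(p.tolist(),speed=.08,rotation=q); f0=np.array(bot.read_ft_force())
p[2]=.1375
r=bot.move_linear(p.tolist(),speed=.02,until_force=4)
print(r,bot.read_position(),np.array(bot.read_ft_force())-f0,bot.read_moment(),bot.read_gripper_width(),bot.read_clock())
E
```

```text
True [ 0.56269173 -0.19214414  0.14615811] [ 1.39346374 -1.18676682  6.7386181 ] [-0.03105869 -0.01698766 -0.04127927] 0.2507638918641481 9.85
```

```bash
cat > ins.py <<'E'
from h import *
yaw=46.; p=np.array([.5625,-.192,.150])
bot.move_linear(p.tolist(),speed=.03); bot.wait(.2)
f0=np.array([0,0.1,-2.45]); 
for i in range(6):
    p[2]=.150; bot.move_linear(p.tolist(),speed=.03,rotation=quat(yaw,1)); bot.wait(.1)
    m0=np.array(bot.read_moment()); fb=np.array(bot.read_ft_force())
    t=p.copy(); t[2]=.1375
    r=bot.move_linear(t.tolist(),speed=.015,until_force=3.5); z=bot.read_position()[2]
    f=np.array(bot.read_ft_force())-fb; m=np.array(bot.read_moment())-m0; fl=Rz(np.radians(-yaw))@f
    print(i,r,round(z,4),"yaw",yaw,"p",p[:2].round(4),"f local",fl.round(2),"m",m.round(3),"fb",fb.round(2),bot.read_clock())
    if z<.141: break
    d=np.clip(fl[:2]*.0006,-.001,.001); p[:2]+=(Rz(np.radians(yaw))@[d[0],d[1],0])[:2]
    yaw+=float(np.clip(m[2]*30,-2,2))
E
python3 ins.py
```

```text
0 True 0.1468 yaw 46.0 p [ 0.5625 -0.192 ] f local [ 0.03 -1.34  4.87] m [-0.11  -0.089  0.05 ] fb [-0.44  0.72 -2.4 ] 11.1
1 True 0.1468 yaw 47.49750130744383 p [ 0.5631 -0.1925] f local [ 1.01 -0.75  4.78] m [-0.08  -0.142 -0.009] fb [-0.74  0.04 -1.74] 11.8833
2 True 0.147 yaw 47.223057105056704 p [ 0.5638 -0.1924] f local [ 0.21 -0.24  5.44] m [-0.093 -0.119 -0.028] fb [-0.42  0.25 -2.99] 12.6583
3 True 0.1469 yaw 46.39423781292991 p [ 0.564  -0.1924] f local [ 0.18 -1.99  4.19] m [-0.036 -0.001  0.036] fb [-0.83  0.53 -2.05] 13.425
4 True 0.147 yaw 47.46657957691371 p [ 0.5648 -0.193 ] f local [ 0.23 -0.31  5.43] m [-0.071 -0.139 -0.064] fb [ 0.17 -0.43 -2.76] 14.2083
5 True 0.147 yaw 45.55546758578952 p [ 0.5651 -0.193 ] f local [ 0.48 -0.39  4.72] m [-0.082 -0.156 -0.01 ] fb [ 0.03 -0.06 -2.36] 14.975
```

```bash
cat > ins2.py <<'E'
from h import *
import sys
c=np.array([.5625,-.192,0])
def probe(yaw,dx,dy,zt=.1495):
    p=c+Rz(np.radians(yaw))@[dx,dy,0]; p[2]=zt
    bot.move_linear(p.tolist(),speed=.04,rotation=quat(yaw,1)); fb=np.array(bot.read_ft_force())
    t=p.copy(); t[2]=.142
    r=bot.move_linear(t.tolist(),speed=.02,until_force=3.5); z=bot.read_position()[2]; f=Rz(np.radians(-yaw))@(np.array(bot.read_ft_force())-fb)
    print(yaw,dx*1e3,dy*1e3,"z",round(z,4),"f",f.round(1),round(bot.read_clock(),1)); return z<.1448
if __name__=="__main__":
    for a in eval(sys.argv[1]):
        if probe(a[0],a[1]/1e3,a[2]/1e3): break
E
python3 ins2.py "[(42,0,0),(50,0,0),(42,0,-1.5),(50,0,-1.5),(46,0,1.5),(42,0,1.5),(50,0,1.5)]"
```

```text
42 0.0 0.0 z 0.1469 f [0.6 0.5 4.3] 15.5
50 0.0 0.0 z 0.1468 f [ 0.9 -0.3  5.8] 16.0
42 0.0 -1.5 z 0.1467 f [0.3 0.8 5.4] 16.6
50 0.0 -1.5 z 0.1467 f [0.5 0.3 4.7] 17.1
46 0.0 1.5 z 0.147 f [-0.   0.2  5.3] 17.6
42 0.0 1.5 z 0.1468 f [0.8 0.5 4.7] 18.1
50 0.0 1.5 z 0.1468 f [ 0.5 -1.3  4.6] 18.6
```

```bash
python3 - <<'E'
from h import *
q=quat(46,1)
bot.move_linear([.5625,-.192,.156],speed=.04,rotation=q); bot.wait(.3)
print(bot.read_position(),bot.read_moment())
snap("top","top2");snap("scene","scene2")
t=cv2.imread("pics/top2.png");s=cv2.imread("pics/scene2.png")
P=np.array(bot.read_position()); P[2]-=.0425
H=[rect(.044,.040,.022),rect(.044,.04,0)]
T=[rect(.024,.010,.107),ring(.021,.092)]
a,ar=draw("top",t,H,P,np.radians(46),366,152,40,40,10)
b,br=draw("scene",s,H,P,np.radians(46),206,258,40,40,10)
for o,n,x,y in((a,"top",366,152),(b,"scene",206,258)):
    for L in T:
        cv2.polylines(o,[np.int32([(proj(n,Rz(np.radians(46))@np.array(v)+[.5625,-.192,0])-[x,y]+.5)*10 for v in L])],True,(255,0,255),1)
cv2.imwrite("pics/c5.png",np.vstack([np.hstack([a,ar]),np.hstack([b,br])])[:, :])
im=cv2.imread("pics/c5.png"); cv2.imwrite("pics/c5.png",cv2.resize(im,(600,600)))
E
```

```text
[ 0.56225889 -0.1918696   0.15565523] [-0.01085775 -0.00469767 -0.01870139]
```

View pics/c5.png

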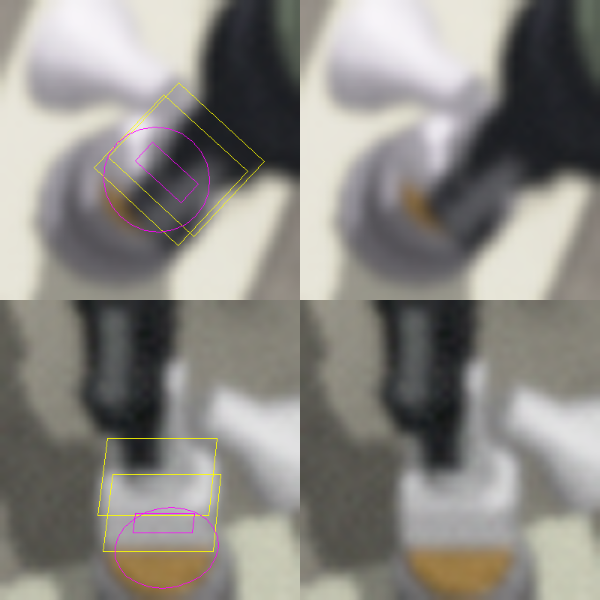

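```bash
python3 ins2.py "[(54,0,0),(46,2.5,0),(46,-2.5,0),(38,0,0),(34,0,0),(28,0,0),(22,0,0),(58,0,0)]"
```

```text
54 0.0 0.0 z 0.1465 f [ 1.  -0.6  4.5] 20.0
46 2.5 0.0 z 0.147 f [-0.3 -0.3  5.3] 20.5
46 -2.5 0.0 z 0.1465 f [0.4 0.  3.6] 21.1
38 0.0 0.0 z 0.1468 f [-0.1 -1.6  5.3] 21.6
34 0.0 0.0 z 0.147 f [ 0.  -1.5  4.3] 22.1
28 0.0 0.0 z 0.1467 f [0.9 0.2 4.7] 22.6
22 0.0 0.0 z 0.147 f [-0.1 -1.1  5.4] 23.1
58 0.0 0.0 z 0.1467 f [-0.1  0.1  6.5] 24.2
```

```bash
python3 - <<'E'
from h import *
def avg():
    bot.wait(.15); a=[]
    for _ in range(10): bot.wait(.02); a.append([*bot.read_ft_force(),*bot.read_moment(),*bot.read_position()])
    return np.mean(a,0)
p=np.array([.5625,-.192,.152]); bot.move_linear(p.tolist(),speed=.04,rotation=quat(46,1)); a=avg(); print(a.round(4))
for z in(.1495,.148,.1465,.145):
    p[2]=z; bot.move_linear(p.tolist(),speed=.03); b=avg(); print(z,b[8].round(5),(b-a)[:6].round(3),bot.read_gripper_width())
print(bot.read_clock())
E
```

```text
[ 7.8000e-02 -9.0900e-02 -2.7864e+00 -3.3000e-02  1.1400e-02 -4.0000e-04
  5.6220e-01 -1.9190e-01  1.5160e-01]
0.1495 0.14952 [-0.096  0.053  0.511  0.022 -0.001 -0.021] 0.24922657877508278
0.148 0.14819 [ 0.177  0.067  2.326 -0.015 -0.007  0.008] 0.24895808982107817
0.1465 0.14675 [-0.194  0.328  5.794 -0.035  0.051 -0.018] 0.2494612529153659
0.145 0.14542 [-5.140e-01  6.140e-01  8.244e+00  6.000e-03  2.060e-01 -1.500e-02] 0.24981706202816215
27.1083
```

```bash
python3 ins2.py "[(46,-4.5,1),(46,-4.5,-.5),(46,-6,1),(46,-3.5,2.5)]"
```

```text
46 -4.5 1.0 z 0.1467 f [0.6 1.  5.7] 27.7
46 -4.5 -0.5 z 0.146 f [ 2.5 -2.2 -1.9] 28.2
46 -6.0 1.0 z 0.1471 f [0.5 0.4 5.4] 28.7
46 -3.5 2.5 z 0.1471 f [0.5 1.2 5. ] 29.2
```

```bash
python3 - <<'E'
from ins2 import *
for dx,dy in((-4.5,-.5),(-4,-1),(-4.5,-1.5),(-3.5,-1.)):
    probe(46,dx/1e3,dy/1e3)
    bot.wait(.1); fs=Rz(np.radians(-46))@np.array(bot.read_ft_force()); z=bot.read_position()[2]; print(z,fs.round(2),np.round(bot.read_moment(),3))
    if z<.145 or fs[2]<0: break
E
```

```text
46 -4.5 -0.5 z 0.1465 f [1.3 0.4 4.5] 29.7
0.14661283919460724 [-0.41 -0.4   2.58] [-0.07  -0.164  0.013]
46 -4.0 -1.0 z 0.1417 f [1.1 0.6 0.3] 30.6
0.1419695082284557 [ 0.29  0.39 -2.59] [ 0.06  -0.031 -0.003]
```

It dropped in with the head at yaw 46°. I'll lower it gently to the seat.

```bash
python3 - <<'E'
from ins2 import *
p=c+Rz(np.radians(46))@[-.004,-.001,0]; p[2]=.1325
print(p, bot.move_linear(p.tolist(),speed=.02,until_force=4))
bot.wait(.15)
print(bot.read_position(),np.round(bot.read_ft_force(),2),np.round(bot.read_moment(),3),bot.read_clock())
E
```

```text
[ 0.56044071 -0.19557202  0.1325    ] True
[ 0.56042897 -0.19555334  0.13184973] [ 0.79 -0.94  4.27] [-0.283 -0.386 -0.042] 31.3583
```

```bash
cat > turn.py <<'E'
from h import *
import sys
def turn(O,off,y0,y1,n,z0):
    for y in np.linspace(y0,y1,n+1)[1:]:
        t=O+Rz(np.radians(y))@[off[0],off[1],0]*-1; t[2]=z0-np.radians(46-y)*.001
        d=max(np.linalg.norm(t-np.array(bot.read_position())),1e-4)
        bot.move_linear(t.tolist(),speed=d/.3,rotation=quat(y,1))
        bot.wait(.05); f=Rz(np.radians(-y))@np.array(bot.read_ft_force())
        print(round(y,1),"z",round(bot.read_position()[2],4),"fl",f.round(2),"m",np.round(bot.read_moment(),3),round(bot.read_clock(),1))
        if abs(f[:2]).max()>12 or f[2]>12: print("STOP");break
E
python3 - <<'E'
from h import *
im=cv2.imread("pics/top0.png"); hsv=cv2.cvtColor(im,cv2.COLOR_BGR2HSV)
m=((hsv[...,2]>165)&(hsv[...,1]<45)).astype(np.uint8); m[:,:340]=0;m[:,440:]=0;m[:95]=0;m[215:]=0
m=cv2.morphologyEx(m,cv2.MORPH_OPEN,np.ones((3,3)))
pts=cv2.findNonZero(m)[:,0]; h=cv2.convexHull(pts)[:,0]
w=np.array([ray("top",p,.024)[:2] for p in h]).astype(np.float32)
r=cv2.minAreaRect(w*1000); b=cv2.boxPoints(r); print(r,b.round(1))
e=b[1]-b[0] if np.linalg.norm(b[1]-b[0])>np.linalg.norm(b[2]-b[1]) else b[2]-b[1]
print("angle",np.degrees(np.arctan2(e[1],e[0])))
from turn import turn
turn(np.array([.5615,-.1945,0]),(.0015,0),46,36,2,.1328)
E
```

```text
((627.35595703125, -226.48768615722656), (338.49395751953125, 238.9609375), 2.5312249660491943) [[ 453.  -114.6]
 [ 463.6 -353.3]
 [ 801.7 -338.4]
 [ 791.2  -99.6]]
angle 2.531224
41.0 z 0.1324 fl [1.61 1.23 2.05] m [ 0.488 -0.112  0.03 ] 32.2
36.0 z 0.1324 fl [1.26 0.75 1.63] m [ 0.527 -0.052  0.013] 32.5
```

```bash
python3 - <<'E'
from h import *
im=cv2.imread("pics/top0.png"); hsv=cv2.cvtColor(im,cv2.COLOR_BGR2HSV)
m=((hsv[...,2]>185)&(hsv[...,1]<45)).astype(np.uint8)
m=cv2.morphologyEx(m,cv2.MORPH_OPEN,np.ones((3,3)))
k,l,st,ce=cv2.connectedComponentsWithStats(m); i=l[165,400] or l[190,372]; print(i,st[i])
h=cv2.convexHull(cv2.findNonZero((l==i).astype(np.uint8)))[:,0]
w=np.array([ray("top",p,.024)[:2] for p in h]).astype(np.float32)
r=cv2.minAreaRect(w*1000); b=cv2.boxPoints(r); print(r,b.round(1).tolist())
from turn import turn
turn(np.array([.5615,-.1945,0]),(.0015,0),36,6,4,.1326)
E
```

```text
2 [ 356  108   70   96 2523]
((640.6381225585938, -226.82765197753906), (128.6981201171875, 287.3955078125), 65.87384033203125) [[483.20001220703125, -226.8000030517578], [745.5, -344.29998779296875], [798.0999755859375, -226.8000030517578], [535.7999877929688, -109.4000015258789]]
28.5 z 0.1321 fl [0.1  3.19 1.86] m [0.719 0.178 0.02 ] 32.8
21.0 z 0.132 fl [0.06 5.7  2.05] m [0.923 0.303 0.038] 33.1
13.5 z 0.1318 fl [-0.27  5.06  2.68] m [1.159 0.501 0.074] 33.5
6.0 z 0.1316 fl [-1.4   5.23  2.33] m [1.217 0.495 0.039] 33.8
```

```bash
python3 - <<'E'
from turn import *
O=np.array([.5625,-.192,0])
turn(O,(.004,.0005),6,5,1,.1324)
turn(O,(.004,.0005),5,-20,4,.1324)
t=snap("top","top3"); P=np.array(bot.read_position()); print(P)
b=cv2.imread("pics/top3.png"); a,ar=draw("top",b,[rect(.044,.04,.022)],P-[0,0,.0415]+Rz(np.radians(-20))@[.004,0,0],np.radians(-20),350,100,70,110,5)
s=snap("scene","scene3"); b=cv2.imread("pics/scene3.png"); e=draw("scene",b,[rect(.044,.04,.022)],P-[0,0,.0415]+Rz(np.radians(-20))@[.004,0,0],np.radians(-20),190,260,90,110,5)[0]
cv2.imwrite("pics/c6.png",np.hstack([a,e])); print(bot.read_clock())
E
```

```text
5.0 z 0.132 fl [0.29 0.27 0.33] m [ 0.082 -0.273  0.084] 34.5
-1.2 z 0.1319 fl [ 2.49 -0.12  2.6 ] m [-0.158 -0.409 -0.033] 34.8
-7.5 z 0.1317 fl [ 3.05 -1.98  1.47] m [-0.521 -0.59  -0.036] 35.1
-13.8 z 0.1317 fl [ 3.4  -2.29  1.58] m [-0.859 -0.719 -0.011] 35.4
-20.0 z 0.1315 fl [ 4.3  -2.94  1.91] m [-1.135 -0.691  0.008] 35.7
[ 0.55896818 -0.19187429  0.13151961]
35.8167
```

View pics/c6.png

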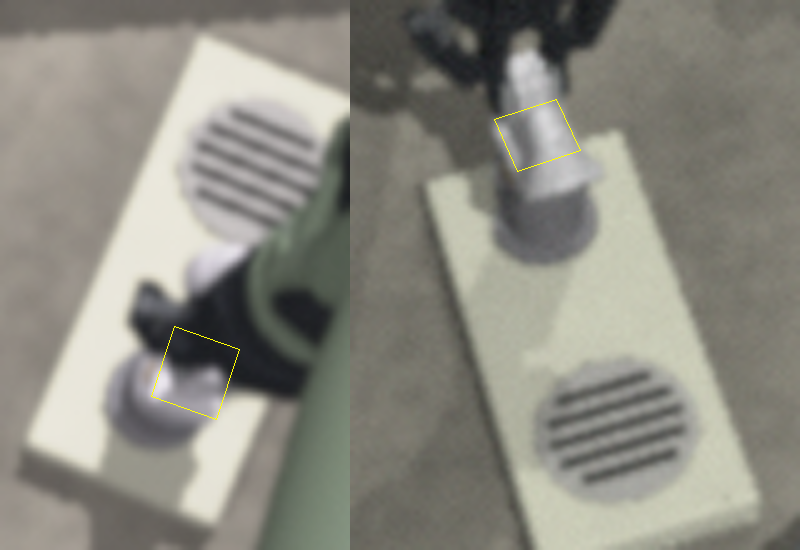

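```bash
python3 - <<'E'
from turn import *
O=np.array([.5631,-.1928,0])
turn(O,(.004,.0005),-20,-24.2,1,.1328)
turn(O,(.004,.0005),-24.2,-24.2,1,.1332); bot.wait(.2)
q=bot.read_tool_rot(); x=Ro.from_quat([*q[1:],q[0]]).as_matrix()
print("yaw",np.degrees(np.arctan2(-x[0,0],x[1,0])),"tilt",x[:,1].round(4),bot.read_ft_force(),bot.read_position(),bot.read_clock())
E
```

```text
-24.2 z 0.1315 fl [ 3.27 -2.24  1.22] m [-0.92  -0.503  0.012] 36.3
-24.2 z 0.1319 fl [ 3.55 -2.69  1.  ] m [-1.024 -0.482  0.035] 36.6
yaw -24.193560564040773 tilt [-2.e-04 -2.e-04 -1.e+00] [ 2.08959573 -4.02917776  0.20139078] [ 0.5591471  -0.1916982   0.13191552] 36.85
```

```bash
python3 - <<'E'
from turn import *
O=np.array([.5636,-.1942,0])
turn(O,(.004,.0005),-24.2,-24.2,1,.1334)
bot.set_gripper(.6); bot.wait(.2)
p=np.array(bot.read_position()); print(bot.read_ft_force(),bot.read_clock())
p[2]+=.13; bot.move_linear(p.tolist(),speed=.1); print(bot.read_ft_force())
bot.move_pose([.42,-.40,.33],quat(-24.2,1)); bot.wait(.3)
snap("top","top4");snap("scene","scene4")
t=cv2.imread("pics/top4.png");s=cv2.imread("pics/scene4.png")
H=[rect(.044,.04,.022),rect(.026,.022,.078),[(0,0,.078),(.16,0,-.066)]]
B=np.array([.5625,-.192,.09]);y=np.radians(-24.13)
a,ar=draw("top",t,H,B,y,355,105,70,100,5);e,er=draw("scene",s,H,B,y,190,260,80,100,5)
cv2.imwrite("pics/c7.png",np.hstack([a[:,:350],ar[:,:350]])if 0 else cv2.resize(np.hstack([a,ar,e]),(800,364))); print(bot.read_clock())
E
```

```text
-24.2 z 0.1319 fl [0.25 1.25 1.24] m [ 0.164 -0.168  0.072] 37.4
[0.55273012 0.71870512 0.54871572] 37.9583
[-0.25349631 -0.49387639  0.32084384]
40.825
```

View pics/c7.png

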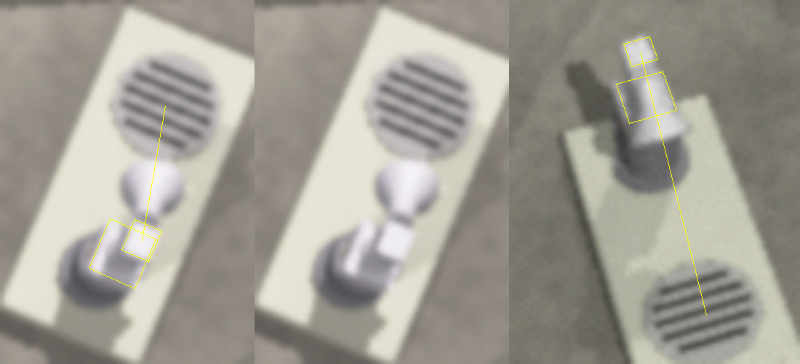

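```bash
python3 -c "
from cell import bot
bot.close_job()"
```

```text
the job is handed in; nothing more can be done
```

I took the chrome head off the lid and felt for the tang in light probes. It dropped in with the face at about 46° world yaw, roughly 70° anticlockwise of the drain line. I seated it, screwed it clockwise to -24.2°, let go and moved the arm clear, then handed the job in at about 41 s.

**Alignment:** The tool yaw at release was -24.19°, against a stand direction of -24.13° fitted from the kerb outline. In the last pictures, the head model drawn at the seated pose matches the head in both views: upright, down on the seat and facing the drain.

**Washer:** The highest reading was about 11 N of downward push during one contact check, which should press the washer about 4 mm. The washer itself was not read, so that figure comes from the force.

**Checks that disagreed:**
- The slot took the tang about 4 mm off my first estimate, so it needed about two dozen gentle probes.
- The first kerb-angle fit failed, and I redid it.
- I corrected the turning centre part-way because side forces built up to about 6 N. They were about 1 N before release.

I saw no contact with the other objects, but I did not re-measure their positions.

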